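Free the crooked blue eraser from the counter tray

TASK

The blue whiteboard eraser has been pushed crooked into its bay of the counter tray, and its corners are caught under the metal lips. Turn it straight so that it lies flat along its bay and its corners come free, lift it out by its grip, and set it down gently, upright, in the middle of the green cutting mat and let go. Leave the red eraser where it is.

Things in the scene. Friction and masses are not known exactly. Their poses are not given: they have to be found in the camera images.
- blue_grip (a point): Blue eraser, loose, 0.12 kg: base 110 x 44 x 16 mm (grey felt, blue top) with an upright grip ridge on its middle, 60 long, 20 thick, 46 tall. Point: centre of the grip, 39 mm above the underside. x: along base and grip; y: across (pinch here); z up. Starts flat on a bay's floor, skewed 32-38 deg to the tray's x (either way round), corners under both lips; the shorter turn to straight frees it.
- red_grip (a point): The same point of the red eraser, a twin of the blue one in red, caught crooked in the other bay, skewed the other way. It must stay there.
- tray: Fixed plywood tray, 162 (x) x 234 (y) x 31 mm. Origin: centre of underside, on the counter. Two bays along x, centred at y = +57 and -57 mm, inside 150 x 108 mm, floor at z 5 mm. Aluminium lips (z 27-31 mm) overhang each bay's long sides by 20 mm: the opening is 68 mm wide, so a centred eraser within 10 deg of straight passes. Grips reach z 67 mm: pinch them above the lips.
- mat: Green cutting mat with pale grid lines, fixed, 220 (x) x 200 (y) x 3 mm. Origin: centre of underside, on the counter; z up. It lies left or right of the robot's middle, the tray on the other side. A paint jar, tape roll and pen cup stand farther out.

How it is judged (in metres and radians):
On the way, in this order (a step that is already met when the one before it is completed fails the run):
1. the blue eraser is turned straight in its bay (within 17 degrees of the tray's x) while still down in the tray (angle between the x axis of blue_grip and the x axis of tray, either way round below 0.3 rad and z of blue_grip in the frame of tray below 0.065 m and horizontal distance between blue_grip and tray below 0.1 m), for 0.1 s.
2. the blue eraser is lifted clear of the tray (z of blue_grip in the frame of tray above 0.08 m), for 0.1 s.
At the end, for the whole second after the job is handed in: The blue eraser rests upright and still on the green mat (its underside within 5 mm of the mat, tilted less than 6 degrees), its centre within 45 mm of the mat's centre, at any yaw; the red eraser is within 15 mm of where it started (horizontal distance between blue_grip and mat below 0.045 m and z of blue_grip in the frame of mat below 0.047 m and angle between blue_grip's own z axis and vertical below 0.1 rad and linear speed of blue_eraser below 0.02 m/s and distance of red_grip from where it was at the start of the episode below 0.015 m); the robot touches nothing.
It fails at once if the blue eraser is dropped: not held by the fingers while more than about 30 mm above the mat (height (world z) of blue_grip above 0.072 m and contact force between the fingers and blue_eraser below 0.01 N).
It fails at once if the red eraser is moved by more than 15 mm (distance of red_grip from where it was at the start of the episode above 0.015 m).
It also fails if it takes over 38 s, if anything falls off the work surface, if the arm or the gripper's body presses on something with over 40 N, if the wrist force passes 120 N, or if a joint passes its speed limit or range.

ROBOT

A 6-joint arm with a two-finger parallel gripper is mounted at the origin on the work surface. World frame = base frame: x ahead of the robot, y to its left, z up, the work surface at z = 0. Lengths are in mm, angles in degrees, forces in N, time in s.
With the tool pointing down it reaches from about 350 to 850 mm from the base axis. Payload 8.1 kg.
Tool frame: the origin (TCP) lies midway between the tips of the shut fingers; the grasp point (between the pads) lies 19 mm behind it; x points along the fingers, y is the direction in which the jaws open and shut, and the axes are right-handed (so a half turn about x gives the same grasp; the last joint's range is limited). The gripper opens to 85 mm and grips with 20 to 120 N. Pads are 22 mm wide; open, the fingers measure 114 mm over their backs; the gripper's body (76 mm by 85 mm) begins 54 mm behind the grasp point. The pads swing forward as they close: fully open they stand 13 mm farther back than shut.
Start: joints at [-76.513, 7.471, 85.268, -0, 87.261, -4.893], TCP at [189.216, -569.388, 231.292] pointing down, gripper open.
Joint ranges: [-169.43, 169.43], [-51.17, 129.36], [1.28, 143.12], [-76.62, 256.62], [0, 156.53], [-152.29, 152.29]. Speed limits (degrees/s): [136.94, 136.94, 159.86, 180, 180, 180].

INTERFACE

Orientations are given as [roll, pitch, yaw] about the fixed x, y, z axes, in that order (R = Rz(yaw) Ry(pitch) Rx(roll)).
In Python, from bench import sense, snapshot, hand_in gives the robot as it stands.
- The arm moves only by the tool drive_tool, never from a script. Its argument "deltas" is a list of rows, each a list of 7 numbers: the closure in counts, from 0 (fully open) to 255 (shut), then the shift along the tool's x, y, z in m, then the turn, a rotation vector about the tool's x, y, z in rad. A call has exactly 10 rows; each row is the pose to reach, as a shift and turn from the pose commanded when the call began, along the tool's axes at that moment; what a row does not reach only later rows make up. A row lasts 1/12 s, in which the tool goes at most 41.7 mm and 7.16 degrees, less where a joint would pass 70% of its speed; a pose out of reach is approached as far as the arm can. A call with a gripper value outside its range is refused whole. The fingers move at their own pace and stop on an object; "squeeze" is the grip in N (left out, the last holds). Time passes only in rows, so rows that repeat a pose let the fingers close, or fill a call up. It gives the time, the measured TCP pose, the force and the opening at its end, in the units of the state.
- sense(): the state, without advancing time (a new reading comes with each control period).
- snapshot(name): name is "scene" or "top" or "wrist"; returns a dict with "frame" (480x640x3 uint8, blue, green, red), "fx", "fy", "cx", "cy" (pixels), "rvec" (rotation vector, rad) and "tvec" (3), from world to camera coordinates, as OpenCV has them. Camera axes: x right, y down, z forward; pixel columns grow to the right and rows downward; lengths in mm; the calibration is good to about 2 mm. A picture is of the moment at which its call begins. There is no depth.
- hand_in(): hands the job in, once; it reports no verdict.
The state is a dict: "time": time; "joint_pos": joint angles; "qd": joint speeds; "joint_efforts": joint torques, N m; "tool_pos": TCP position; "tcp_rot": TCP orientation; "ft_force": force on the tool from outside, world axes, zero at the start; "wrist_torque": the same for the moment, N m; "finger_gap": finger opening in mm.
Only numpy, scipy, OpenCV 4.12 (cv2) and the standard library are available. Lean on these libraries where they do the work, as an engineer would, in place of code of your own. Each camera call takes 0.05 s, during which the arm holds its last target.

## Working session

There is one attempt and no reset: what is moved stays moved. The work goes in short steps, Python scripts to look and compute and a tool call to move; the robot and the scene stay as the last step left them, time stands still between calls to the robot, and variables do not carry over. Pictures are saved under pics/ and viewed, and the job is handed in when it is done.

Besides the shell and the picture viewer there is one more tool, called after "Call:" as name(argument=value, ...), one argument or row to a line, values as JSON. drive_tool: Moves the arm, as the interface text tells. Its arguments: {"type":"object","properties":{"deltas":{"type":"array","items":{"type":"array","items":{"type":"number"}}},"squeeze":{"type":"number"}},"required":["deltas"]}

```bash
mkdir -p pics; python3 - <<'E'
from bench import sense,snapshot
import cv2
s=sense();print({k:s[k] for k in('time','tool_pos','tcp_rot','finger_gap','ft_force')})
for n in('scene','top'):
    d=snapshot(n);cv2.imwrite(f'pics/{n}0.png',d['frame']);print(n,d['fx'],d['cx'],d['cy'],d['rvec'],d['tvec'])
E
```

```text
{'time': 0.0, 'tool_pos': array([ 189.08500231, -568.8347234 ,  230.23323361]), 'tcp_rot': array([-95.11750954,  89.89261434, 103.26311064]), 'finger_gap': 85.47903944322145, 'ft_force': array([-0.19757687,  0.65327121,  0.24915581])}
scene 592.1777595709784 325.30174297262795 232.29674632209685 [ 1.28034203  2.06031807 -1.03489626] [ 266.19835069 -228.3831275  1380.70835143]
top 609.2455141836946 316.3629074414638 242.05061387229716 [ 2.16059091 -2.11072513  0.15726474] [ -6.61910412 554.19822085 960.13516157]
```

View pics/top0.png

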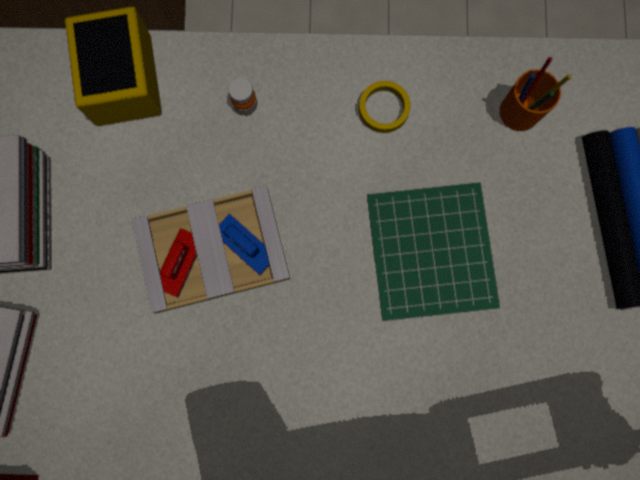

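View pics/scene0.png

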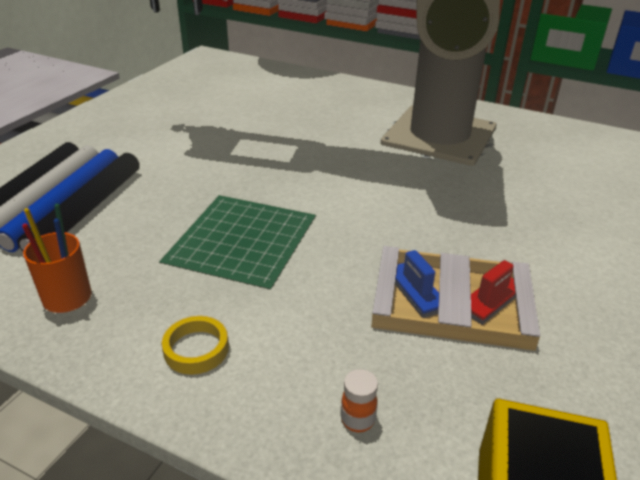

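The top view shows the tray at px (135–289, 186–312), with red in the left bay and blue in the right bay around (243,243). The mat is centred near (433,251). Next I'll measure these.

```bash
cat > h.py <<'E'
import numpy as np,cv2
from bench import sense,snapshot
def cam(d):
    K=np.array([[d['fx'],0,d['cx']],[0,d['fy'],d['cy']],[0,0,1]]);R=cv2.Rodrigues(np.array(d['rvec'],float))[0];t=np.array(d['tvec'],float).ravel();return K,R,t
def ray(d,p,z):
    K,R,t=cam(d);p=np.atleast_2d(p).astype(float)
    v=(R.T@np.linalg.inv(K)@np.c_[p,np.ones(len(p))].T).T;c=-R.T@t
    return c+v*((z-c[2])/v[:,2])[:,None]
def proj(d,X):
    K,R,t=cam(d);return cv2.projectPoints(np.atleast_2d(X).astype(float),np.array(d['rvec'],float),np.array(d['tvec'],float),K,None)[0][:,0]
E
python3 - <<'E'
from h import *
d=snapshot('top');f=d['frame'];hsv=cv2.cvtColor(f,cv2.COLOR_BGR2HSV)
K,R,t=cam(d);print('cam',-R.T@t)
m=cv2.inRange(hsv,(60,80,30),(90,255,255));m=cv2.morphologyEx(m,cv2.MORPH_CLOSE,np.ones((9,9)))
c=max(cv2.findContours(m,0,2)[0],key=cv2.contourArea);r=cv2.minAreaRect(c);b=cv2.boxPoints(r);w=ray(d,b,3);print('mat',b.round(1).tolist(),w.round(1).tolist(),w.mean(0),[np.linalg.norm(w[i]-w[i-1]) for i in range(4)])
q=np.array([[134,218],[155,312],[289,278],[267,186]]);w=ray(d,q,31);print('tray',w.round(1).tolist(),w.mean(0),[np.linalg.norm(w[i]-w[i-1]) for i in range(4)])
cr=cv2.resize(f[175:320,125:300],None,fx=4,fy=4,interpolation=cv2.INTER_CUBIC);cv2.imwrite('pics/crop0.png',cv2.convertScaleAbs(cr,alpha=1.5))
s=snapshot('scene')['frame'];cv2.imwrite('pics/crop1.png',cv2.convertScaleAbs(cv2.resize(s[230:360,360:550],None,fx=4,fy=4,interpolation=cv2.INTER_CUBIC),alpha=1.3))
E
```

```text
cam [ 398.14501646   -4.79632321 1034.64803203]
mat [[367.20001220703125, 195.0], [483.8999938964844, 181.1999969482422], [498.70001220703125, 306.8999938964844], [382.0, 320.6000061035156]] [[645.2, -79.4, 3.0], [674.1, -281.8, 3.0], [457.2, -302.5, 3.0], [429.6, -106.5, 3.0]] [ 551.53636626 -192.54464754    3.        ] [np.float64(217.2727305863708), np.float64(204.51170199444942), np.float64(217.93117083631293), np.float64(197.9445034646847)]
tray [[590.1, 314.1, 31.0], [433.9, 268.5, 31.0], [495.0, 50.2, 31.0], [650.3, 92.3, 31.0]] [542.33453882 181.28520924  31.        ] [np.float64(229.80202352925923), np.float64(162.71449731539457), np.float64(226.60649355318233), np.float64(160.92549437036377)]
```

View pics/crop0.png

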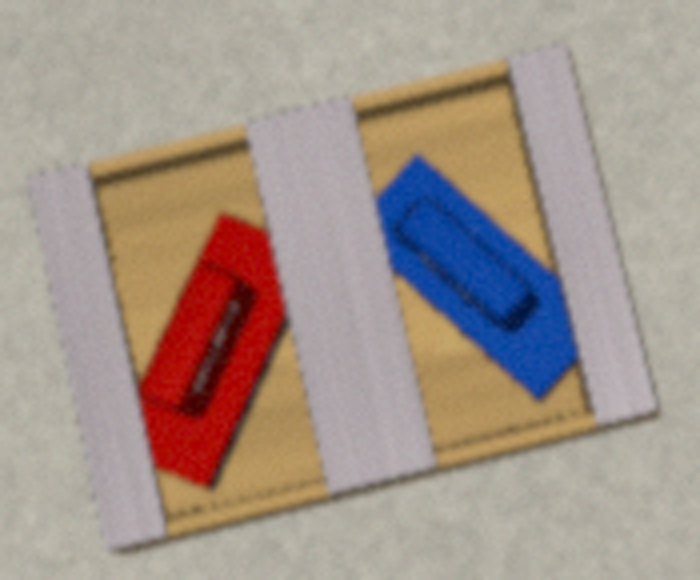

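View pics/crop1.png

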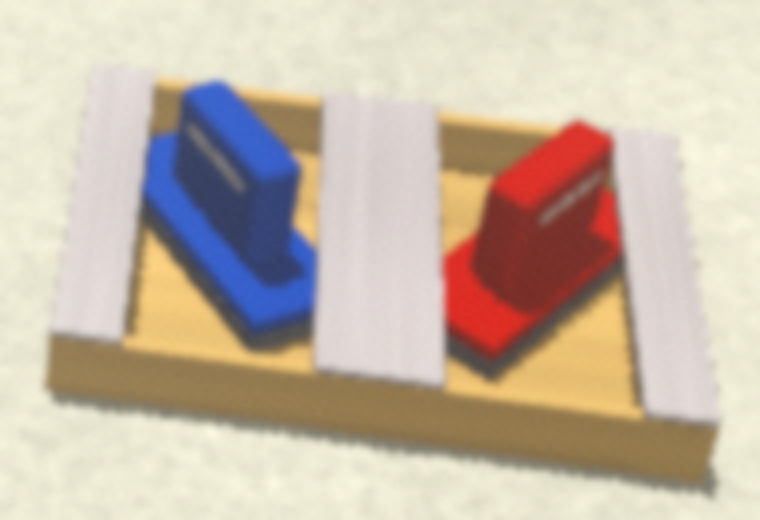

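The crops show blue's base corners at (418,155) and (540,400) in crop0. These are diagonally opposite, and the other two corners are under the lips.

```bash
python3 - <<'E'
from h import *
d=snapshot('top');s=snapshot('scene')
o=np.array([125,175])
T=ray(d,np.array([(28,175),(113,550),(658,412),(567,42)])/4+o,31);c=T.mean(0)
print('tray',T.round(1).tolist(),c,[np.linalg.norm(T[i]-T[i-1]).round(1) for i in range(4)])
ux=(T[0]+T[3]-T[1]-T[2]);yaw=np.degrees(np.arctan2(ux[1],ux[0]));uy=T[0]+T[1]-T[2]-T[3];print('yaw',yaw,np.degrees(np.arctan2(uy[1],uy[0]))-90)
B=ray(d,np.array([(418,155),(540,400)])/4+o,21);bc=B.mean(0);print('blue',B.round(1).tolist(),bc,np.linalg.norm(B[0]-B[1]))
v=B[0]-B[1];dg=np.degrees(np.arctan2(v[1],v[0]));a=np.degrees(np.arctan2(44,110));print('yaw cand',dg+a,dg-a)
E1=ray(d,np.array([(418,155),(575,290),(392,268),(540,400)])/4+o,21);print('long edge yaw',[np.degrees(np.arctan2(*(E1[i]-E1[i+1])[[1,0]])) for i in(0,2)])
# scene: grip top z=67 corners
G=ray(s,np.array([(185,92),(222,83),(299,163),(257,178)])/4+[360,230],67);print('grip top scene',G.round(1).tolist(),G.mean(0),[np.linalg.norm(G[i]-G[i-1]).round(1) for i in range(4)])
G=ray(d,np.array([(400,230),(425,197),(532,288),(508,318)])/4+o,67);print('grip top top',G.round(1).tolist(),G.mean(0),[np.linalg.norm(G[i]-G[i-1]).round(1) for i in range(4)],np.degrees(np.arctan2(*(G[1]-G[2])[[1,0]])))
L=ray(s,np.array([(98,66),(50,333),(716,420),(680,135)])/4+[360,230],31);print('tray scene',L.round(1).tolist(),L.mean(0))
E
```

```text
tray [[588.8, 317.4, 31.0], [433.0, 271.3, 31.0], [495.0, 49.4, 31.0], [651.2, 92.8, 31.0]] [541.99391289 182.71823709  31.        ] [np.float64(233.1), np.float64(162.4), np.float64(230.4), np.float64(162.1)]
yaw 16.006802073167684 15.565387807530442
blue [[603.0, 155.3, 21.0], [499.9, 99.4, 21.0]] [551.43636705 127.33307837  21.        ] 117.31060024754342
yaw cand 50.2238237381708 6.621004765467177
long edge yaw [np.float64(50.65117553894146), np.float64(49.894388632324926)]
grip top scene [[548.6, 104.0, 67.0], [536.7, 114.8, 67.0], [569.7, 155.6, 67.0], [585.0, 144.4, 67.0]] [560.02153417 129.6862733   67.        ] [np.float64(54.4), np.float64(16.0), np.float64(52.5), np.float64(18.9)]
grip top top [[562.7, 153.8, 67.0], [576.5, 144.4, 67.0], [540.3, 99.6, 67.0], [527.9, 108.8, 67.0]] [551.85986614 126.65286421  67.        ] [np.float64(56.9), np.float64(16.7), np.float64(57.5), np.float64(15.4)] 51.02473753026315
tray scene [[502.9, 53.9, 31.0], [658.4, 95.5, 31.0], [594.1, 317.3, 31.0], [438.8, 277.7, 31.0]] [548.53549329 186.10802304  31.        ]
```

Scene and top differ by about 7 mm, but tray and eraser shift together. Blue is at about (553,128) with yaw 50.3°, and the tray yaw is 15.8°, so the skew is 34.5°. That agrees with the spec. Now I'll plan the approach and refine it with the wrist camera.

```bash
cat >> h.py <<'E'
from scipy.spatial.transform import Rotation as Ro
def st():
    s=sense();R=Ro.from_euler('xyz',s['tcp_rot'],degrees=True).as_matrix();return s,np.array(s['tool_pos']),R
def to(P,yawy):
    """tool delta to reach P (mm) with tool x down and tool y at yaw (deg)"""
    s,p,R=st();y=np.array([np.cos(np.radians(yawy)),np.sin(np.radians(yawy)),0]);x=np.array([0,0,-1.]);Rt=np.c_[x,y,np.cross(x,y)]
    print('t',s['time'],'pos',p.round(1),'yaw of y',np.degrees(np.arctan2(R[1,1],R[0,1])).round(2),'gap',s['finger_gap'],'j6',s['joint_pos'][5],'F',s['ft_force'])
    print('shift m',(R.T@(np.array(P)-p)/1000).round(4),'rotvec',Ro.from_matrix(R.T@Rt).as_rotvec().round(4))
E
python3 - <<'E'
from h import *
s,p,R=st();print(R.round(3));to([553,128,231],-39.7);to([553,128,231],140.3)
E
```

```text
[[-0.     0.315 -0.949]
 [ 0.001 -0.949 -0.315]
 [-1.    -0.001 -0.   ]]
t 0.3 pos [ 189.2 -569.2  230.9] yaw of y -71.62 gap 85.46126328086359 j6 -4.893335393576993 F [0.36903391 0.02145598 0.32318933]
shift m [ 3.000e-04 -5.469e-01 -5.651e-01] rotvec [-5.571e-01 -2.000e-04  6.000e-04]
t 0.3 pos [ 189.2 -569.2  230.9] yaw of y -71.62 gap 85.46126328086359 j6 -4.893335393576993 F [0.36903391 0.02145598 0.32318933]
shift m [ 3.000e-04 -5.469e-01 -5.651e-01] rotvec [2.5845e+00 8.0000e-04 3.0000e-04]
```

Call:
drive_tool(
  deltas=[
    [0,0,-0.027,-0.028,-0.028,0,0],
    [0,0,-0.055,-0.056,-0.056,0,0],
    [0,0,-0.082,-0.085,-0.084,0,0],
    [0,0,-0.11,-0.113,-0.112,0,0],
    [0,0,-0.137,-0.141,-0.14,0,0],
    [0,0,-0.164,-0.17,-0.168,0,0],
    [0,0,-0.191,-0.198,-0.195,0,0],
    [0,0,-0.219,-0.226,-0.223,0,0],
    [0,0,-0.246,-0.254,-0.251,0,0],
    [0,0,-0.273,-0.283,-0.28,0,0],
  ],
  squeeze=40,
)

```text
time: 1.13
tool_pos: [372.1, -219.4, 231.5]
tcp_rot: [104.7, 90.0, -40.8]
ft_force: [0.5, -0.0, -0.2]
finger_gap: 85.4
```

```bash
python3 -c "
from h import *
to([553,128,231],-39.7)"
```

```text
t 1.1333 pos [ 372.1 -219.4  231.5] yaw of y -55.52 gap 85.39474794053658 j6 18.191146246676976 F [ 0.46890124 -0.00943943 -0.1870781 ]
shift m [ 0.0005 -0.1839 -0.3458] rotvec [-2.761e-01 -1.000e-04 -8.000e-04]
```

Call:
drive_tool(
  deltas=[
    [0,0.003,-0.018,-0.035,-0.03,0,0],
    [0,0.006,-0.037,-0.069,-0.06,0,0],
    [0,0.009,-0.055,-0.104,-0.09,0,0],
    [0,0.012,-0.074,-0.138,-0.12,0,0],
    [0,0.015,-0.092,-0.173,-0.15,0,0],
    [0,0.018,-0.11,-0.207,-0.18,0,0],
    [0,0.02,-0.13,-0.242,-0.21,0,0],
    [0,0.025,-0.147,-0.277,-0.24,0,0],
    [0,0.03,-0.184,-0.311,-0.26,0,0],
    [0,0.03,-0.184,-0.346,-0.276,0,0],
  ],
)

```text
time: 1.97
tool_pos: [550.2, 129.7, 199.5]
tcp_rot: [-55.7, 89.7, 174.7]
ft_force: [1.1, -0.3, 0.5]
finger_gap: 85.2
```

```bash
python3 -c "
from h import *
to([553,128,200],-39.7)
d=snapshot('wrist');cv2.imwrite('pics/w1.png',d['frame'])
s,p,R=st();print(proj(d,[[p[0],p[1],67],[553,128,67]]), (-cam(d)[1].T@cam(d)[2]))
d=snapshot('top');cv2.imwrite('pics/t1.png',d['frame'])"
```

```text
t 1.9667 pos [550.2 129.7 199.5] yaw of y -39.61 gap 85.16661442059726 j6 47.63065513120151 F [ 1.13181024 -0.31655965  0.45508857]
shift m [-0.0005  0.0032 -0.0005] rotvec [0.0016 0.0025 0.0037]
[[323.5564337  221.55192975]
 [325.92456504 229.01948849]] [598.25380668 187.47232522 341.65505829]
```

View pics/w1.png

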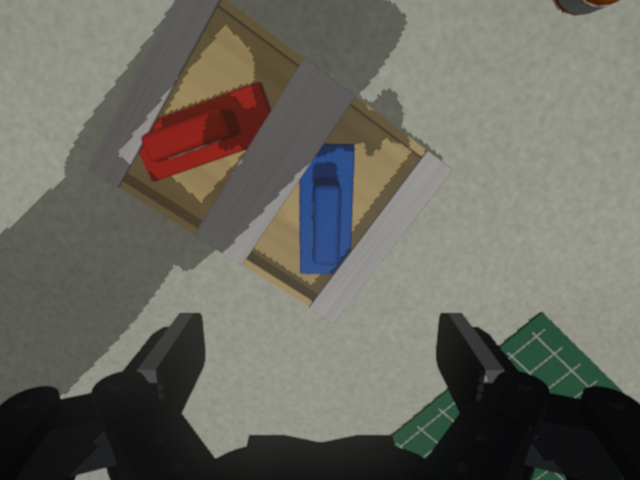

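The wrist view shows the grip top at about x 314–340, y 184–266, vertical in the image and so aligned with the jaws. I'll turn this into a position.

```bash
python3 -c "
from h import *
d=snapshot('wrist');f=d['frame'];cv2.imwrite('pics/w2.png',cv2.convertScaleAbs(cv2.resize(f[120:300,230:430],None,fx=3.3,fy=3.3,interpolation=cv2.INTER_CUBIC),alpha=1.6))
print(ray(d,[327,225],67));to([552,129,40],-39.7)"
```

```text
[[559.18301784 131.06200491  67.        ]]
t 2.1167 pos [553.  128.4 198.8] yaw of y -39.57 gap 85.3437220804337 j6 47.45398823988379 F [-0.07461725  0.22348115 -0.10261035]
shift m [ 0.1588 -0.0007 -0.0003] rotvec [0.0024 0.0029 0.0028]
```

View pics/w2.png

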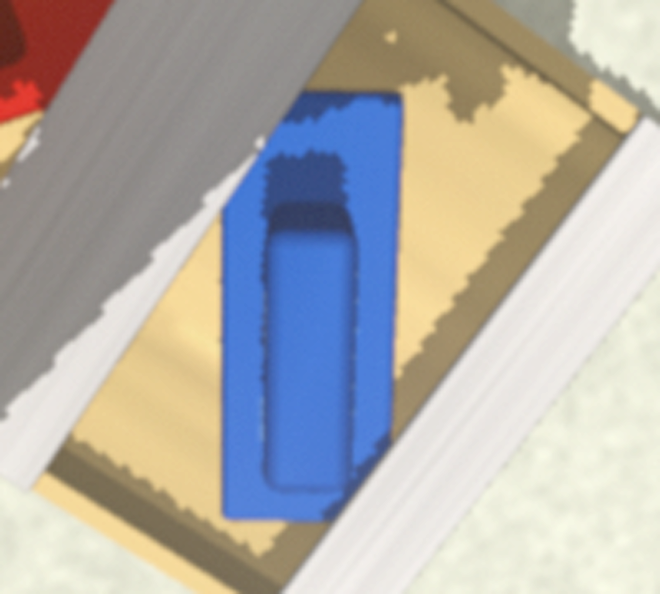

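```bash
python3 -c "
from h import *
d=snapshot('wrist')
q=lambda p:np.array(p)/3.3+[230,120]
print('griptop',ray(d,q([310,360]),67),'base',ray(d,q([312,308]),21))
a=ray(d,q([[402,95],[222,520]]),21);print(np.linalg.norm(a[0]-a[1]))
g=ray(d,q([[310,230],[310,490]]),67);print(np.linalg.norm(g[0]-g[1]))
e=ray(d,q([[265,240],[265,470],[222,240],[222,500]]),21);print([np.degrees(np.arctan2(*(e[i+0]-e[i+1])[[1,0]])) for i in (0,2)])"
```

```text
griptop [[554.79647335 127.63267961  67.        ]] base [[555.99136545 127.84572893  21.        ]]
117.73447221911016
58.359400906132805
[np.float64(49.95916533603632), np.float64(49.4014751340317)]
```

The wrist fix gives (555,128), and the sizes agree (diagonal 117.7 mm, grip 58 mm). I'll descend over the grip.

Call:
drive_tool(
  deltas=[
    [0,0.018,0.001,-0.001,0,0,0],
    [0,0.038,0.002,-0.001,0,0,0],
    [0,0.058,0.002,-0.001,0,0,0],
    [0,0.078,0.002,-0.001,0,0,0],
    [0,0.098,0.002,-0.001,0,0,0],
    [0,0.118,0.002,-0.001,0,0,0],
    [0,0.136,0.002,-0.001,0,0,0],
    [0,0.15,0.002,-0.001,0,0,0],
    [0,0.159,0.002,-0.001,0,0,0],
    [0,0.159,0.002,-0.001,0,0,0],
  ],
)

```text
time: 3.0
tool_pos: [553.8, 124.4, 41.0]
tcp_rot: [-37.3, 89.9, -167.2]
ft_force: [-1.3, -0.5, -0.4]
finger_gap: 85.6
```

Call:
drive_tool(
  deltas=[
    [40,0,0,0,0,0,0],
    [80,0,0,0,0,0,0],
    [120,0,0,0,0,0,0],
    [150,0,0,0,0,0,0],
    [180,0,0,0,0,0,0],
    [210,0,0,0,0,0,0],
    [255,0,0,0,0,0,0],
    [255,0,0,0,0,0,0],
    [255,0,0,0,0,0,0],
    [255,0,0,0,0,0,0],
  ],
  squeeze=40,
)

```text
time: 3.83
tool_pos: [555.5, 126.0, 42.7]
tcp_rot: [152.7, 90.0, 23.0]
ft_force: [-2.2, 0.3, 5.3]
finger_gap: 19.0
```

```bash
python3 -c "
from h import *
to([555,128,40],-74.2)
d=snapshot('wrist');cv2.imwrite('pics/w3.png',d['frame'])"
```

```text
t 3.8333 pos [555.5 126.   42.7] yaw of y -39.75 gap 19.027450712671246 j6 47.36531769667468 F [-2.19432188  0.32224502  5.29474161]
shift m [ 0.0027 -0.0017 -0.0012] rotvec [ 6.012e-01 -6.000e-04 -1.000e-04]
```

View pics/w3.png

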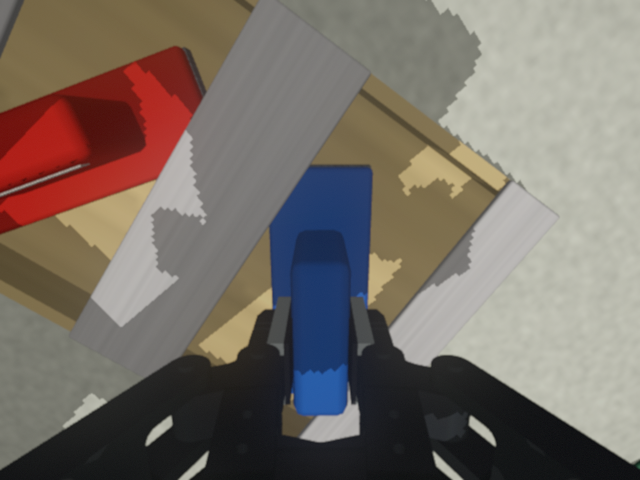

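The grip is held at a gap of 19 mm. Next I'll turn it −34.5° about the vertical.

Call:
drive_tool(
  deltas=[
    [255,0,0,0,0.06,0,0],
    [255,0,0,0,0.13,0,0],
    [255,0,0,0,0.2,0,0],
    [255,0,0,0,0.27,0,0],
    [255,0,0,0,0.34,0,0],
    [255,0,0,0,0.41,0,0],
    [255,0,0,0,0.48,0,0],
    [255,0,0,0,0.55,0,0],
    [255,0,0,0,0.6,0,0],
    [255,0,0,0,0.6,0,0],
  ],
)

```text
time: 4.72
tool_pos: [556.0, 125.5, 42.7]
tcp_rot: [149.1, 89.9, -15.2]
ft_force: [1.3, -0.5, 5.0]
finger_gap: 19.4
```

```bash
python3 -c "
from h import *
to([555,128,40],-74.2)
d=snapshot('wrist');cv2.imwrite('pics/w4.png',d['frame'])"
```

```text
t 4.7167 pos [556.  125.5  42.7] yaw of y -74.28 gap 19.40221234374338 j6 81.87767723861901 F [ 1.33136537 -0.4798787   5.02818963]
shift m [ 0.0027 -0.0027  0.0003] rotvec [-0.0014 -0.0013 -0.0008]
```

View pics/w4.png

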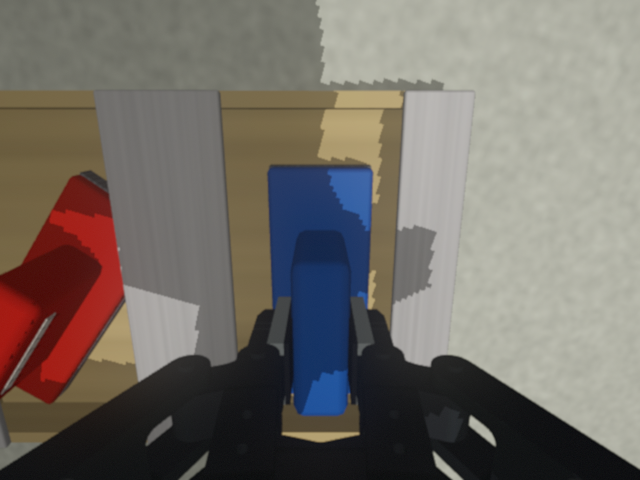

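The eraser is now straight in the bay, with its base at px 268–372 inside the opening at 222–402. It sits about 3 mm right of centre, so I'll shift it slightly while lifting.

Call:
drive_tool(
  deltas=[
    [255,0,-0.001,0,0,0,0],
    [255,0,-0.003,0,0,0,0],
    [255,-0.005,-0.003,0,0,0,0],
    [255,-0.012,-0.003,0,0,0,0],
    [255,-0.022,-0.003,0,0,0,0],
    [255,-0.035,-0.003,0,0,0,0],
    [255,-0.05,-0.003,0,0,0,0],
    [255,-0.065,-0.003,0,0,0,0],
    [255,-0.08,-0.003,0,0,0,0],
    [255,-0.09,-0.003,0,0,0,0],
  ],
)

```text
time: 5.6
tool_pos: [555.4, 128.9, 135.3]
tcp_rot: [175.9, 89.8, 11.8]
ft_force: [0.1, 0.4, -0.5]
finger_gap: 19.0
```

```bash
python3 -c "
from h import *
to([552,-193,131],-74.2)
d=snapshot('wrist');cv2.imwrite('pics/w5.png',d['frame'])
s=snapshot('scene')['frame'];cv2.imwrite('pics/s5.png',s)
# mat from scene
m=cv2.inRange(cv2.cvtColor(s,cv2.COLOR_BGR2HSV),(60,80,30),(90,255,255));m=cv2.morphologyEx(m,cv2.MORPH_CLOSE,np.ones((5,5)))
c=max([c for c in cv2.findContours(m,0,2)[0] if cv2.boundingRect(c)[1]>150],key=cv2.contourArea);b=cv2.approxPolyDP(c,8,True)[:,0];print(b.tolist());w=ray(snapshot('scene'),b,3);print(w.round(1),w.mean(0))
d=snapshot('top');m=cv2.inRange(cv2.cvtColor(d['frame'],cv2.COLOR_BGR2HSV),(60,80,30),(90,255,255));m=cv2.morphologyEx(m,cv2.MORPH_CLOSE,np.ones((5,5)))
c=max(cv2.findContours(m,0,2)[0],key=cv2.contourArea);b=cv2.approxPolyDP(c,8,True)[:,0];print(b.tolist());w=ray(d,b,3);print(w.round(1),w.mean(0))"
```

```text
t 5.6 pos [555.4 128.9 135.3] yaw of y -74.12 gap 19.001585760875386 j6 82.03413506643457 F [ 0.12011419  0.36180449 -0.52014235]
shift m [0.0042 0.3087 0.0913] rotvec [ 0.0013 -0.0028 -0.0002]
[[161, 261], [269, 287], [313, 216], [218, 197]]
[[ 673.6 -272.2    3. ]
 [ 649.   -81.4    3. ]
 [ 440.8 -108.6    3. ]
 [ 467.  -299.7    3. ]] [ 557.62618531 -190.46940841    3.        ]
[[478, 183], [368, 195], [383, 319], [498, 306]]
[[ 670.8 -271.5    3. ]
 [ 645.2  -80.8    3. ]
 [ 432.3 -108.2    3. ]
 [ 458.6 -301.4    3. ]] [ 551.7228364  -190.47985075    3.        ]
```

View pics/s5.png

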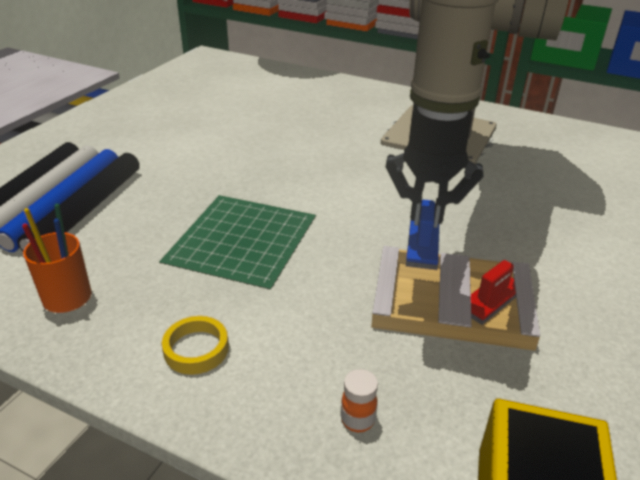

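View pics/w5.png

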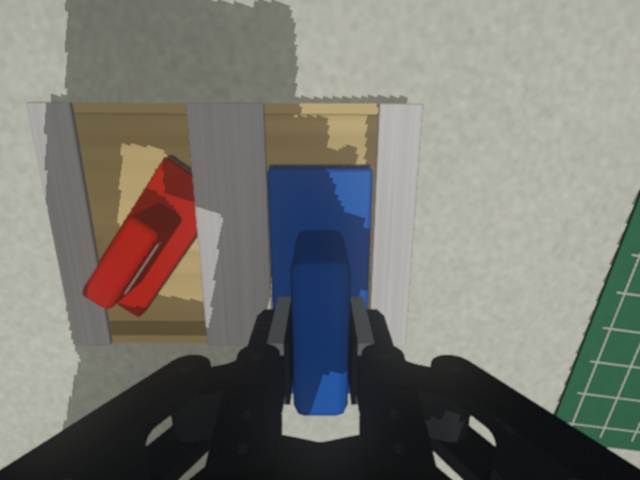

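Blue is lifted clear and held level, and red hasn't moved. Both cameras put the mat centre near (555,−191), so I'll transfer there.

Call:
drive_tool(
  deltas=[
    [255,0,0.012,0.003,0,0,0],
    [255,0,0.036,0.01,0,0,0],
    [255,0,0.07,0.02,0,0,0],
    [255,0,0.108,0.031,0,0,0],
    [255,0,0.147,0.042,0,0,0],
    [255,0,0.185,0.053,0,0,0],
    [255,0,0.223,0.064,0,0,0],
    [255,0,0.26,0.074,0,0,0],
    [255,0,0.29,0.083,0,0,0],
    [255,0,0.308,0.088,0,0,0],
  ],
)

```text
time: 6.63
tool_pos: [552.3, -195.7, 130.9]
tcp_rot: [-6.7, 89.9, -171.0]
ft_force: [0.7, 0.9, -0.7]
finger_gap: 18.9
```

Call:
drive_tool(
  deltas=[
    [255,0.005,0,0,0,0,0],
    [255,0.015,0,0,0,0,0],
    [255,0.027,0,0,0,0,0],
    [255,0.039,0,0,0,0,0],
    [255,0.05,0,0,0,0,0],
    [255,0.06,0,0,0,0,0],
    [255,0.068,0,0,0,0,0],
    [255,0.075,0,0,0,0,0],
    [255,0.08,0,0,0,0,0],
    [255,0.08,0,0,0,0,0],
  ],
)

```text
time: 7.47
tool_pos: [553.3, -191.2, 50.9]
tcp_rot: [-40.1, 89.9, 155.8]
ft_force: [-1.0, 0.8, -1.0]
finger_gap: 19.4
```

```bash
python3 -c "
from h import *
to([555,-191,41],-74.2)
d=snapshot('top');cv2.imwrite('pics/t6.png',d['frame'])
d=snapshot('scene');cv2.imwrite('pics/s6.png',cv2.resize(d['frame'][120:320,130:400],None,fx=2.9,fy=2.9))
to([555,-191,41],-74.2)"
```

```text
t 7.4667 pos [ 553.3 -191.2   50.9] yaw of y -74.12 gap 19.447399087916722 j6 50.044557909862924 F [-1.02692562  0.77470181 -1.03896368]
shift m [ 0.0099  0.0003 -0.0017] rotvec [0.0013 0.0014 0.0012]
t 7.5667 pos [ 554.1 -191.7   52.5] yaw of y -74.14 gap 19.437559099853683 j6 50.04649984615282 F [-0.08788172 -0.6767635  -0.53799239]
shift m [ 0.0115 -0.0004 -0.001 ] rotvec [ 0.0011 -0.0002 -0.0002]
```

View pics/s6.png

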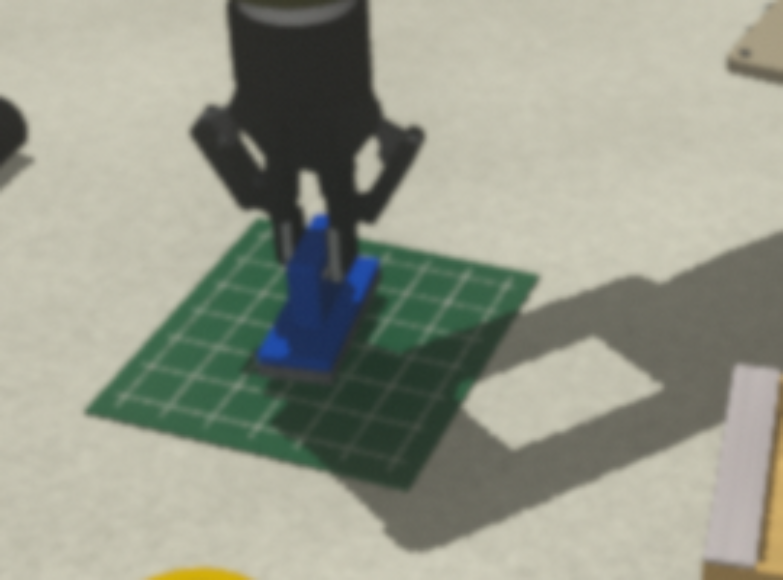

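The eraser is hovering over the mat centre, about 10 mm up. I'll lower it slowly.

Call:
drive_tool(
  deltas=[
    [255,0.002,0,0,0,0,0],
    [255,0.004,0,0,0,0,0],
    [255,0.006,0,0,0,0,0],
    [255,0.007,0,0,0,0,0],
    [255,0.008,0,0,0,0,0],
    [255,0.009,0,0,0,0,0],
    [255,0.0095,0,0,0,0,0],
    [255,0.01,0,0,0,0,0],
    [255,0.01,0,0,0,0,0],
    [255,0.01,0,0,0,0,0],
  ],
)

```text
time: 8.4
tool_pos: [554.0, -191.7, 42.3]
tcp_rot: [144.0, 90.0, -20.2]
ft_force: [0.1, 0.3, -0.6]
finger_gap: 19.2
```

```bash
python3 -c "
from h import *
for i in range(3):
    to([555,-191,41],-74.2); snapshot('top')"
```

```text
t 8.4 pos [ 554.  -191.7   42.3] yaw of y -74.14 gap 19.235627313704217 j6 50.0480273503769 F [ 0.12678762  0.29757909 -0.6373023 ]
shift m [ 0.0013 -0.0004 -0.0011] rotvec [ 0.001 -0.    -0.   ]
t 8.45 pos [ 554.  -191.7   42.3] yaw of y -74.14 gap 19.53168209136197 j6 50.04740146655069 F [-0.9671704   1.08325708 -1.51705918]
shift m [ 0.0013 -0.0004 -0.0011] rotvec [ 0.001  -0.0001 -0.    ]
t 8.5 pos [ 554.  -191.7   42.4] yaw of y -74.14 gap 19.26925569175425 j6 50.04476437014119 F [-1.23731231 -0.57581704 -1.29437378]
shift m [ 0.0014 -0.0004 -0.0011] rotvec [ 0.0011 -0.0001 -0.0001]
```

Call:
drive_tool(
  deltas=[
    [255,0.0002,0,0,0,0,0],
    [255,0.0004,0,0,0,0,0],
    [255,0.0006,0,0,0,0,0],
    [255,0.0008,0,0,0,0,0],
    [255,0.001,0,0,0,0,0],
    [255,0.0012,0,0,0,0,0],
    [255,0.0014,0,0,0,0,0],
    [255,0.0015,0,0,0,0,0],
    [255,0.0015,0,0,0,0,0],
    [255,0.0015,0,0,0,0,0],
  ],
)

```text
time: 9.38
tool_pos: [554.0, -191.7, 40.8]
tcp_rot: [55.8, 90.0, -108.4]
ft_force: [-0.1, 0.6, -1.0]
finger_gap: 19.1
```

Call:
drive_tool(
  deltas=[
    [255,0.0002,0,0,0,0,0],
    [255,0.0004,0,0,0,0,0],
    [255,0.0006,0,0,0,0,0],
    [255,0.0008,0,0,0,0,0],
    [255,0.001,0,0,0,0,0],
    [255,0.001,0,0,0,0,0],
    [255,0.001,0,0,0,0,0],
    [255,0.001,0,0,0,0,0],
    [255,0.001,0,0,0,0,0],
    [255,0.001,0,0,0,0,0],
  ],
)

```text
time: 10.22
tool_pos: [554.0, -191.6, 40.8]
tcp_rot: [78.1, 90.0, -86.0]
ft_force: [-5.5, 1.7, 9.2]
finger_gap: 18.9
```

It's in contact at 9 N. I'll open slowly, then retreat.

Call:
drive_tool(
  deltas=[
    [255,-0.0007,0,0,0,0,0],
    [255,-0.0007,0,0,0,0,0],
    [190,-0.0007,0,0,0,0,0],
    [180,-0.0007,0,0,0,0,0],
    [160,-0.0007,0,0,0,0,0],
    [130,-0.0007,0,0,0,0,0],
    [100,-0.0007,0,0,0,0,0],
    [60,-0.0007,0,0,0,0,0],
    [20,-0.0007,0,0,0,0,0],
    [0,-0.0007,0,0,0,0,0],
  ],
)

```text
time: 11.05
tool_pos: [554.0, -191.7, 40.5]
tcp_rot: [-64.7, 90.0, 131.2]
ft_force: [-0.6, 1.0, 0.4]
finger_gap: 84.7
```

Call:
drive_tool(
  deltas=[
    [0,0,0,0,0,0,0],
    [0,0,0,0,0,0,0],
    [0,0,0,0,0,0,0],
    [0,-0.005,0,0,0,0,0],
    [0,-0.02,0,0,0,0,0],
    [0,-0.04,0,0,0,0,0],
    [0,-0.06,0,0,0,0,0],
    [0,-0.09,0,0,0,0,0],
    [0,-0.12,0,0,0,0,0],
    [0,-0.14,0,0,0,0,0],
  ],
)

```text
time: 11.88
tool_pos: [554.9, -192.0, 184.3]
tcp_rot: [140.1, 89.8, -24.1]
ft_force: [-0.2, -1.0, 0.7]
finger_gap: 85.4
```

```bash
python3 -c "
from h import *
to([555,-191,41],-74.2)
d=snapshot('wrist');cv2.imwrite('pics/w7.png',d['frame'])
d=snapshot('scene');cv2.imwrite('pics/s7.png',d['frame'])"
```

```text
t 11.8833 pos [ 554.9 -192.   184.3] yaw of y -74.14 gap 85.4232865167748 j6 50.04506304100024 F [-0.2338376  -0.989537    0.66365469]
shift m [ 0.1433 -0.0013 -0.    ] rotvec [ 0.0011 -0.0026 -0.0022]
```

View pics/w7.png

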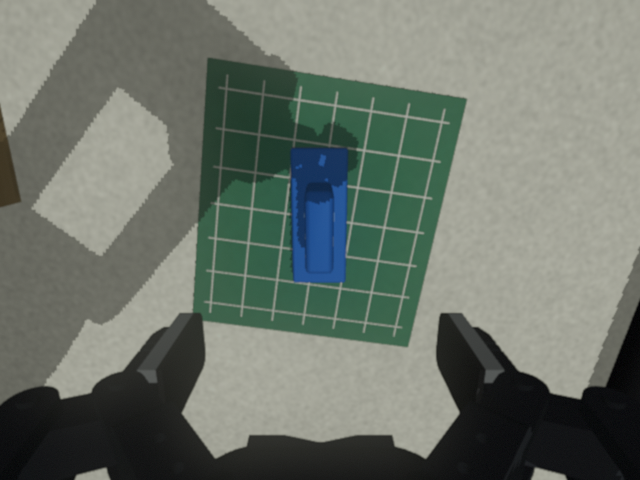

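View pics/s7.png

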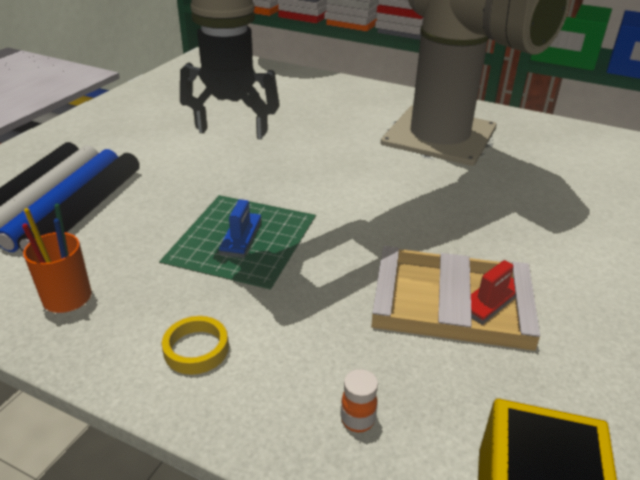

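The eraser stands upright near the mat centre (wrist base centre about (319,215)), and red is unchanged. I'll check the offset numerically and then hand in.

```bash
python3 -c "
from h import *
d=snapshot('wrist');w=ray(d,[[208,58],[466,98],[408,347],[193,319]],3).mean(0);e=ray(d,[[291,148],[347,149],[345,283],[294,282]],19).mean(0);print(w,e,np.linalg.norm(w-e))
t=snapshot('top');f=t['frame'];h=cv2.cvtColor(f,cv2.COLOR_BGR2HSV)
a=cv2.imread('pics/top0.png');g=lambda f:np.argwhere(cv2.inRange(cv2.cvtColor(f,cv2.COLOR_BGR2HSV)[220:310,140:215],(0,150,60),(6,255,255))).mean(0)
print('red px',g(a),g(f));s=sense();print(s['time'],s['qd'])
from bench import hand_in
if np.linalg.norm(w-e)<35: print(hand_in())
"
```

```text
[ 554.79824552 -192.97393485    3.        ] [ 557.52047367 -192.61345535   19.        ] 16.233929641815124
red px [42.77069536 37.43956954] [42.91185647 37.5975039 ]
12.0833 [-0.05660453  1.46995572  2.28546742  0.06055658 -0.15601683  0.11796819]
the job is handed in; nothing more can be done
None
```

The blue eraser is upright on the green mat, released, and the job is handed in at about 12 s of the 38 s allowed. I gripped it by its ridge, turned it about 34.5° until it lay straight in its bay, lifted it out, carried it over and lowered it until it touched the mat.

**Last checks**
- **Position:** the eraser's centre is about 3 mm horizontally from the mat's centre by the wrist camera; the limit is 45 mm.
- **Upright:** it looked upright in the scene and wrist pictures. I did not measure its tilt.
- **Red eraser:** its image centre moved about 0.2 pixels from the start, so it stayed where it was.
- **Robot:** the gripper was open and about 140 mm above the release height. The joints were still settling at 1–2 degrees/s when I handed in.

**Disagreement:** the scene and top cameras differed by 6–8 mm in x, more than the stated 2 mm. I used the wrist camera's close-up for the grasp. For the mat centre I averaged the scene and top cameras, and the wrist camera later agreed within about 2 mm.

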